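Hang the room-climate dial on its stud, dial outwards

ROBOT

A 7-joint arm with a two-finger parallel gripper is mounted at the origin on the work surface. World frame = base frame: x ahead of the robot, y to its left, z up, the work surface at z = 0. Lengths are in m, angles in rad, forces in N, time in s.
With the tool pointing down it reaches from about 0.4 to 0.875 m from the base axis. Payload 19.3 kg.
Tool frame: the origin (TCP) lies on the front face of the gripper's body, between the roots of the fingers; the fingertips stand arm.tcp_to_tips ahead of it and the grasp point (between the pads) lies 54 mm ahead of it (arm.tcp_to_tips is the distance from the TCP to the fingertips, in m); z points along the fingers, y is the line along which they close (so a half turn about z gives the same grasp; the last joint's range is limited). The gripper opens to 85 mm and grips with 20 to 120 N. Pads are 22 mm wide; open, the fingers measure 114 mm over their backs; the gripper's body (76 mm by 85 mm) begins 54 mm behind the grasp point. The pads swing forward as they close: fully open they stand 13 mm farther back than shut.
Start: joints at [-1.177, 0.521, -0.036, 1.599, 0.021, 1.021, -0.113], TCP at [0.28, 0.559, 0.304] pointing down, gripper open.
Joint ranges: [-2.91, 2.91], [-0.3, 2.13], [-1.5, 1.42], [0.17, 2.43], [-1.26, 4.41], [0.16, 1.93], [-2.52, 2.52]. Speed limits (rad/s): [1.89, 1.89, 2.39, 2.39, 3.01, 3.01, 3.01].

INTERFACE

Orientations are given as a unit quaternion [x, y, z, w].
In Python, from rig import arm gives the robot as it stands.
- The arm moves only by the shell command python3 -m pendant 'ROWS' [OPENING] [FORCE]. ROWS is JSON, a list of rows, each a list of 6 numbers: the shift along the tool's x, y, z in m, then the turn, a rotation vector about the tool's x, y, z in degrees. A call has 1 to 5 rows; each row shifts and turns the commanded pose from where the row before left it, along the tool's axes as they then stand; what a row does not reach is not made up. A row lasts 1/12 s, in which the tool goes at most 41.7 mm and 7.16 degrees, less where a joint would pass 70% of its speed; a pose out of reach is approached as far as the arm can. A call is refused whole if a number of a shift passes 0.0417 or a number of a turn 7.16, either way. A call with a gripper value outside its range is refused whole. OPENING is the opening in per cent of the stroke, from 0 (shut) to 100 (fully open), set as the call begins (- or left out, the last holds). The fingers move at their own pace and stop on an object; FORCE is the grip in N (left out, the last holds). Time passes only in rows, so rows that do not move let the fingers close. It gives the time, the measured TCP pose, the force, the opening and the grip force at its end, in the units of the state.
- arm.get_state(): the state, without advancing time (a new reading comes with each control period).
- arm.grab_frame(name): name is "side" or "top" or "wrist"; returns the picture (480x640x3 uint8, red, green, blue); there is no depth.
- arm.calibration(name): a dict with "vertical_fov" (degrees; the focal length in pixels is half the picture's height over the tangent of half this angle, whatever the lens; pixels are square), "cx", "cy" (the principal point, pixels), "dist" ([k1, k2, p1, p2, k3] as OpenCV has them; the pictures are not rectified), "R" (3x3) and "t" (3): a world point X has camera coordinates R X + t. Camera axes: x right, y down, z forward; pixel columns grow to the right and rows downward; lengths in m; the calibration is good to about 2 mm. A picture is of the moment at which its call begins: read the wrist's pose just before it. calibration takes no time and is no camera call; for the wrist camera it gives the pose at the moment of the call.
- arm.close_job(): hands the job in; it is judged then, once.
The state is a dict: "time": time; "q": joint angles; "joint_velocities": joint speeds; "effort": joint torques, N m; "ee_pos": TCP position; "eef_rot": TCP orientation; "contact_force": force on the tool from outside, world axes, zero at the start; "ft_torque": the same for the moment, N m; "gripper_width": opening from 0.0 (shut) to 1.0 (fully open); "finger_force": force on a finger pad.
Only numpy, scipy, OpenCV 4.12 (cv2) and the standard library are available. Lean on these libraries where they do the work, as an engineer would, in place of code of your own. Each camera call takes 0.05 s, during which the arm holds its last target. There are 200 camera calls.

TASK

Lift the dial plate out of its rack and hang it by its keyhole on the headed stud of the grey panel stand, with the dial facing outwards (away from the panel). Feel for the stud: pass its head through the wide part of the keyhole, then slide the plate gently down until it hangs fully home, flat against the bracket and upright, and let go. Press the stand only gently throughout (well under 25 N) and leave the other things where they are.

Things in the scene. Friction and masses are not known exactly. Their poses are not given: they have to be found in the camera images.
- gauge_center (a point): Middle of the dial plate: stiff aluminium, 60 mm wide (y), 120 high (z), 8 thick (x), 0.1-0.23 kg, standing upright in a rack groove; this point is 60 mm above its lower edge. x points out of the marked face, z up. Hold it by its two side edges, best 25 to 45 mm above this point: held there, the fingers pass either side of the stand's bracket.
- gauge_dial (a point): Centre of the graduated face of the black round dial (48 mm across, 8 mm thick) on the plate's marked side: 12 mm out (+x) from the plate's mid-plane and 18 mm below point gauge_center. Same axes. The plate's other (-x) face is bare.
- gauge_keyhole (a point): Centre of the keyhole's wide part, on the plate's centre line 24 mm above point gauge_center, mid-thickness, same axes. It goes through the plate; 22 mm wide, from 11 mm below to 11 mm above this point; its upper corners are bevelled at 45 degrees and lead up into a slot 11 mm wide that ends flat 24 mm above this point.
- rack: Grey fixed rack 84 x 80 mm, 24 mm high, at any yaw. Origin: centre of its underside, z up. Two grooves along y at x = +20 and -20 mm, floor 8 mm above the desk, walls up to 24 mm; the dial plate stands in the +20 one, dial towards the rack's +x, about 1 mm play; the slide frame in the other.
- panel: Fixed panel stand: base 120 x 180 x 12 mm, upright grey panel 180 mm wide (y), 12 thick, top at z = 190 mm. Origin: under the middle of base and panel; x points outward from the panel's front, z up. On its front, two rails along y carry an upright black bracket. Hung fully home, point gauge_center is at about x = 38, z = 120 mm in this frame.
- stud_line (a point): Mid-width of the panel (y = 0) at the bracket's front face (34 mm out) and stud height (165 mm); axes as the panel's. Bracket (28 mm wide, z 56 to 178 mm) and steel stud are clamped 0 to 30 mm to EITHER side of here, NOT reported: find by touch or sight; rigid below 50 N. Stud along +x: neck 7 mm across for 14 mm, then a head 14 mm across, 5 mm long.
- slide_frame: steel slide frame with a glass pane, 60 wide x 50 high x 8 mm, standing in the rack's other groove; bystander; origin at the centre of its underside
- oil: small round bottle, 28 mm across, 62 mm high; bystander; origin at the centre of its underside
- objective_can: clear plastic can, 40 mm across, 55 mm high; bystander; origin at the centre of its underside
- eyepiece: black eyepiece, 38 mm across, 46 mm high; bystander; origin at the centre of its underside
- dish: shallow glass dish, 90 mm across, 15 mm high; bystander; origin at the centre of its underside
- driver: screwdriver lying on the desk; bystander; origin under its middle

How it is judged:
By the outcome, as a careful person would: the job done as asked, in the order asked, and still so for the second after the job is handed in, with the robot touching nothing.
It also fails if it takes over 61 s, if anything falls off the work surface, if the arm or the gripper's body presses on something with over 40 N, if the wrist force passes 120 N, or if a joint passes its speed limit or range.

## Working session

There is one attempt and no reset: what is moved stays moved. The work goes in short steps, Python scripts to look and compute and a shell command to move; the robot and the scene stay as the last step left them, time stands still between calls to the robot, and variables do not carry over. Pictures are saved under pics/ and viewed, at most 10 in all, crops included, and the job is handed in when it is done.

```bash
ls; mkdir -p pics; cat > h.py <<'E'
import numpy as np, cv2
from rig import arm
from scipy.spatial.transform import Rotation as Rn
def K(c):
    f=240/np.tan(np.radians(c["vertical_fov"])/2)
    return np.array([[f,0,c["cx"]],[0,f,c["cy"]],[0,0,1]])
def ray(c,uv):
    p=cv2.undistortPoints(np.array([[uv]],float),K(c),np.array(c["dist"],float))[0,0]
    R=np.array(c["R"]);o=-R.T@np.array(c["t"]);d=R.T@np.array([*p,1]);return o,d/np.linalg.norm(d)
def onz(c,uv,z):
    o,d=ray(c,uv);return o+d*(z-o[2])/d[2]
def tri(obs):
    A=np.zeros((3,3));b=np.zeros(3);rs=[ray(c,u) for c,u in obs]
    for o,d in rs:
        M=np.eye(3)-np.outer(d,d);A+=M;b+=M@o
    x=np.linalg.solve(A,b)
    return x,[np.linalg.norm((np.eye(3)-np.outer(d,d))@(x-o)) for o,d in rs]
def proj(c,X):
    return cv2.projectPoints(np.array(X,float).reshape(-1,3),cv2.Rodrigues(np.array(c["R"]))[0],np.array(c["t"],float),K(c),np.array(c["dist"],float))[0].reshape(-1,2)
E
python3 - <<'E'
from h import *
import json
s=arm.get_state();print(s, arm.tcp_to_tips)
ims=[]
for n in("side","top","wrist"):
    c=arm.calibration(n);json.dump({k:np.array(v).tolist() for k,v in c.items()},open(f"{n}0.json","w"))
    im=arm.grab_frame(n);cv2.imwrite(f"pics/{n}0.png",im[:,:,::-1])
    print(n,c["vertical_fov"],c["dist"],"pos",-np.array(c["R"]).T@np.array(c["t"]),"fwd",np.array(c["R"])[2])
E
```

```text
pics
{'time': 0.0, 'q': array([-1.17721629,  0.52202266, -0.03632532,  1.60001243,  0.02119537,
        1.02107854, -0.11280963]), 'joint_velocities': array([-0.00107414, -0.00185688, -0.00130481, -0.0003846 , -0.00071878,
       -0.0017472 ,  0.00265642]), 'effort': array([ 1.29288455e-03, -9.27109408e+01,  1.98048055e+00, -3.69885671e+01,
        1.78814266e-02,  9.08130925e-03,  7.87930190e-06]), 'ee_pos': array([0.2794964 , 0.55873817, 0.30331873]), 'eef_rot': array([ 2.29828882e-01,  9.73230889e-01, -5.60511634e-04, -9.24092107e-05]), 'contact_force': array([ 0.39580561, -0.24055334,  0.42922991]), 'ft_torque': array([ 0.07818894, -0.04097699, -0.01769734]), 'finger_force': 0.0, 'gripper_width': 0.9967796145214947} 0.0726
side 47.58868535283813 [-0.12114365  0.          0.          0.          0.        ] pos [ 0.46584242 -0.91044937  0.98007334] fwd [ 0.06016222  0.72640687 -0.68462659]
top 48.53482600235833 [-0.16053697  0.          0.          0.          0.        ] pos [ 0.33350807 -0.00582456  1.66693751] fwd [ 0.14203223 -0.01034433 -0.98980798]
wrist 59.56085501069141 [0.00166747 0.         0.         0.         0.        ] pos [0.21174256 0.59212315 0.37411049] fwd [ 0.26519314 -0.13132146 -0.95521059]
```

View pics/top0.png

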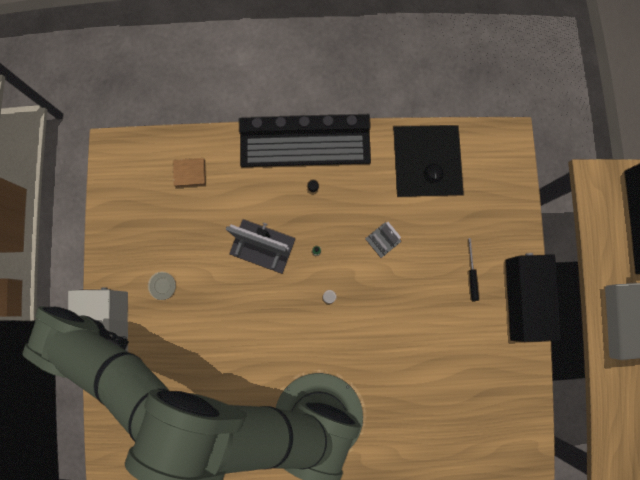

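View pics/side0.png

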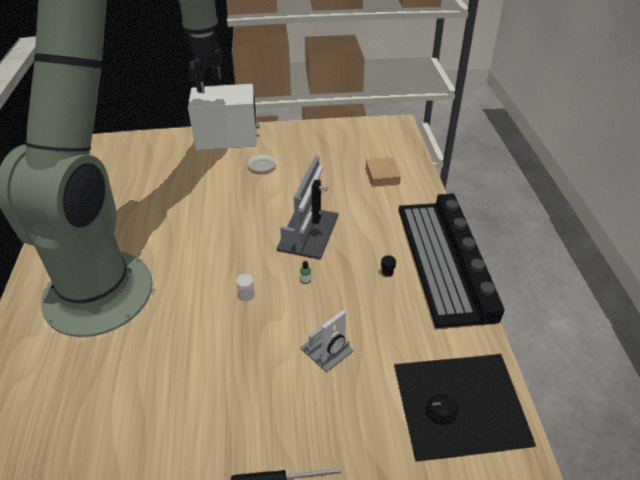

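Top: panel stand at (262,245), its bracket side facing up-image (+x); rack at (383,239). Side: the dial faces right/near (337,345), and the stud is visible at about (323,188). Next: coarse positions and a zoom.

```bash
cat >> h.py <<'E'
import json
def ld(n): return json.load(open(n+".json"))
E
python3 - <<'E'
from h import *
t=ld("top0");s=ld("side0")
for n,uv,z in[("rack",(383,239),.02),("panel",(262,246),.012),("oil",(316,251),.06),("eyep",(313,186),.04),("can",(330,297),.05),("dish",(162,286),.01)]:print(n,onz(t,uv,z).round(3))
a=cv2.imread("pics/side0.png")[140:380,260:420];b=cv2.imread("pics/top0.png")[205:285,220:420]
a=cv2.resize(a,None,fx=2.5,fy=2.5,interpolation=cv2.INTER_CUBIC);b=cv2.resize(b,(400,160))
b=cv2.copyMakeBorder(b,0,600-160,0,0,cv2.BORDER_CONSTANT)
cv2.imwrite("pics/z0.png",np.hstack([a,b]))
E
```

```text
rack [ 0.542 -0.22   0.02 ]
panel [0.531 0.159 0.012]
oil [ 0.506 -0.009  0.06 ]
eyep [ 0.712 -0.006  0.04 ]
can [ 0.366 -0.048  0.05 ]
dish [0.413 0.478 0.01 ]
```

View pics/z0.png

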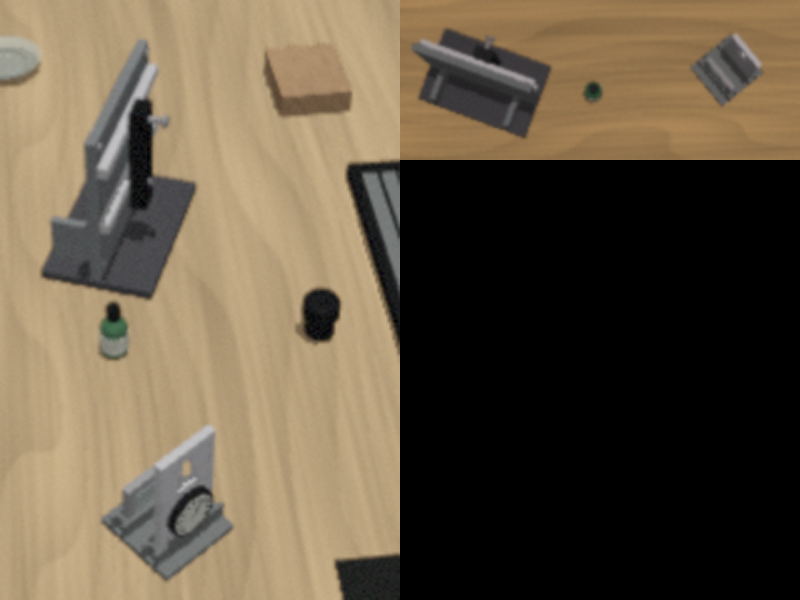

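The zoom shows the bracket offset toward +y on the panel, the stud at its top right, and the plate standing in the rack's dial-side groove. Now I'll fly the wrist camera above the stud.

```bash
python3 -m pendant '[[-0.034,-0.0145,-0.0064,0,0,0],[-0.034,-0.0145,-0.0064,0,0,0],[-0.034,-0.0145,-0.0064,0,0,0],[-0.034,-0.0145,-0.0064,0,0,0],[-0.034,-0.0145,-0.0064,0,0,0]]'; python3 -m pendant '[[-0.034,-0.0145,-0.0064,0,0,0],[-0.034,-0.0145,-0.0064,0,0,0],[-0.034,-0.0145,-0.0064,0,0,0],[-0.034,-0.0145,-0.0064,0,0,0],[-0.034,-0.0145,-0.0064,0,0,0]]'; python3 -m pendant '[[-0.034,-0.0145,-0.0064,0,0,0],[-0.034,-0.0145,-0.0064,0,0,0],[0,0,0,0,0,0],[0,0,0,0,0,0]]'
python3 - <<'E'
from h import *
c=arm.calibration("wrist");json.dump({k:np.array(v).tolist() for k,v in c.items()},open("w1.json","w"))
cv2.imwrite("pics/w1.png",arm.grab_frame("wrist")[:,:,::-1])
E
```

```text
time: 0.57
ee_pos: [0.4, 0.4165, 0.3361]
eef_rot: [0.23, 0.973, -0.0, -0.0]
contact_force: [1.4, 1.2, -1.2]
gripper_width: 0.999
finger_force: 0.0
time: 0.98
ee_pos: [0.5197, 0.2755, 0.3682]
eef_rot: [0.23, 0.973, -0.0, -0.0]
contact_force: [0.9, 0.4, 0.0]
gripper_width: 0.999
finger_force: 0.0
time: 1.32
ee_pos: [0.5678, 0.2187, 0.3806]
eef_rot: [0.232, 0.973, -0.0, 0.0]
contact_force: [0.4, 0.9, -0.7]
gripper_width: 0.998
finger_force: 0.0
```

View pics/w1.png

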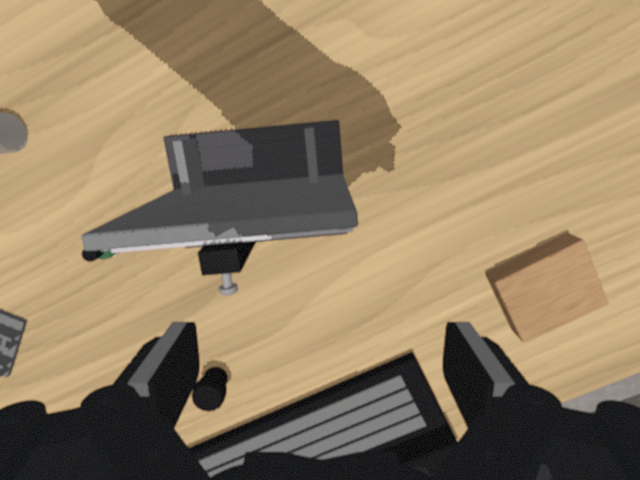

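Stud head at (228,290), neck base (227,272), bracket top front edge (203,273)–(238,270), panel top edge running (85,250)–(357,228). I'll take a second view 0.1 m further along -y.

```bash
python3 -m pendant '[[0,-0.035,0,0,0,0],[0,-0.035,0,0,0,0],[0,-0.035,0,0,0,0],[0,0,0,0,0,0],[0,0,0,0,0,0]]'
python3 - <<'E'
from h import *
c=arm.calibration("wrist");json.dump({k:np.array(v).tolist() for k,v in c.items()},open("w2.json","w"))
cv2.imwrite("pics/w2.png",arm.grab_frame("wrist")[:,:,::-1])
a=cv2.imread("pics/w2.png");A=cv2.imread("pics/w1.png")
cr=lambda im,x,y:cv2.resize(im[y:y+120,x:x+160],(800,600),interpolation=cv2.INTER_CUBIC)
p,_=proj(c,onz(ld("w1"),(228,289),.165)),0;print(p)
x,y=int(p[0,0])-80,int(p[0,1])-70
print("crop origin",x,y)
# panel + bracket crops: left half w1, right half w2, x5 -> 400x600 each: 80x120
def c2(im,x,y):return cv2.resize(im[y:y+60,x:x+80],(800,600),interpolation=cv2.INTER_CUBIC)
s1=cv2.resize(A[225:300,180:260],(400,375),interpolation=cv2.INTER_CUBIC)
s2=cv2.resize(a[y+10:y+85,x+40:x+120],(400,375),interpolation=cv2.INTER_CUBIC)
b=cv2.resize(a[max(0,y-140):y+160][:,:],(800,225*1)) if 0 else cv2.resize(a,(300,225))
top=np.hstack([s1,s2]);bot=np.hstack([b,np.zeros((225,500,3),np.uint8)])
cv2.imwrite("pics/z2.png",np.vstack([top,bot]));print("w2 tile origin",x+40,y+10)
E
```

```text
time: 1.78
ee_pos: [0.5188, 0.1265, 0.3811]
eef_rot: [0.23, 0.973, 0.0, 0.0]
contact_force: [0.0, 0.5, -1.3]
gripper_width: 1.001
finger_force: 0.0
[[368.83065869 291.95692652]]
crop origin 288 221
w2 tile origin 328 231
```

View pics/z2.png

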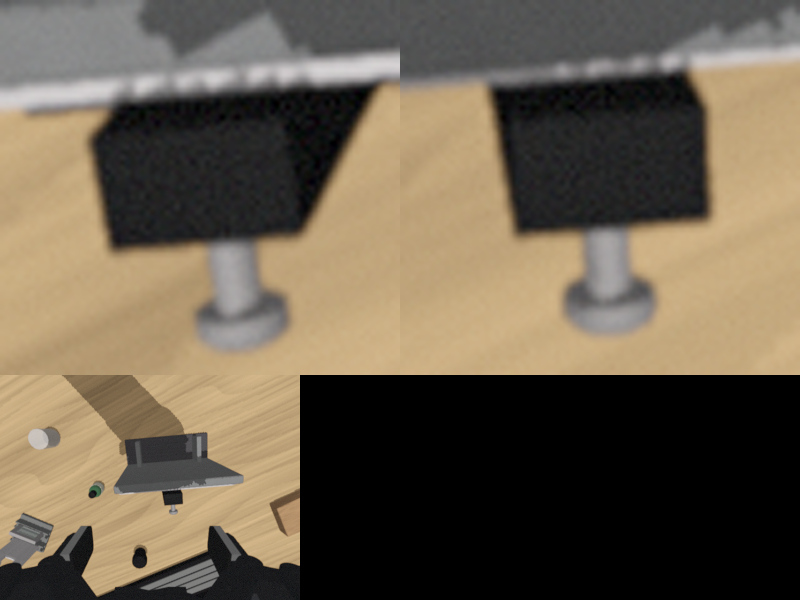

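Both views show the stud and the bracket's top clearly. I'll triangulate, and crop the panel top for its yaw.

```bash
python3 - <<'E'
from h import *
a,b=ld("w1"),ld("w2")
P={}
for n,u,v in[("head",(228,288.6),(369.6,291.2)),("L",(202,274),(351,277.6)),("R",(239.6,271.6),(389.6,274))]:
    x,r=tri([(a,u),(b,v)]);P[n]=x;print(n,x.round(4),np.round(r,4))
d=P["L"]-P["R"];print(np.linalg.norm(d),np.degrees(np.arctan2(d[1],d[0])))
A=cv2.imread("pics/w1.png")[170:270,75:365];B=cv2.imread("pics/w2.png")[170:270,225:525]
A=cv2.resize(A,(783,270),interpolation=cv2.INTER_CUBIC);B=cv2.resize(B,(783,261),interpolation=cv2.INTER_CUBIC)
cv2.imwrite("pics/z3.png",np.vstack([A,B]))
E
```

```text
head [0.5772 0.138  0.1664] [0.0001 0.0001]
L [0.5569 0.1316 0.1773] [0.0002 0.0002]
R [0.5663 0.1567 0.1788] [0.0003 0.0003]
0.026871441007018885 -110.57862750573626
```

View pics/z3.png

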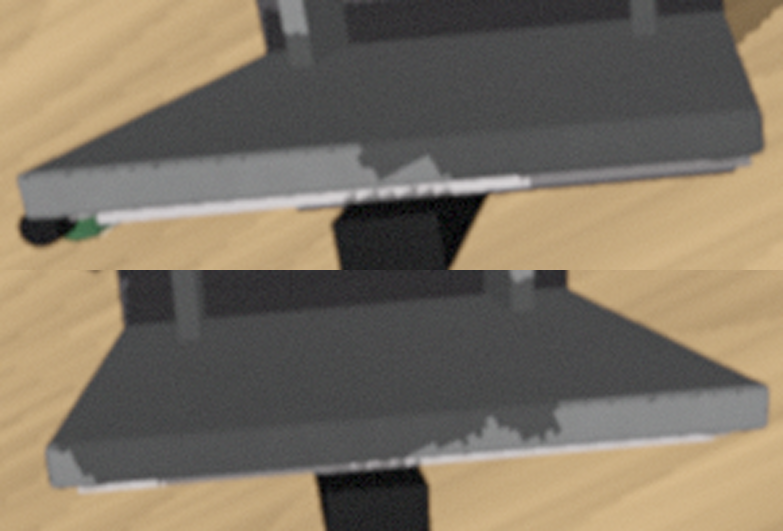

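```bash
python3 - <<'E'
from h import *
a,b=ld("w1"),ld("w2")
P={}
for n,u,v in[("BL",(81.9,235.8),(244.1,237.7)),("BR",(356.4,211.7),(518.4,214.4)),("FL",(85.3,250.6),(246.8,253.1)),("FR",(357.5,224.7),(518.8,230.5))]:
    x,r=tri([(a,u),(b,v)]);P[n]=x;print(n,x.round(4),np.round(r,4))
for k in "BF":
    d=P[k+"R"]-P[k+"L"];print(np.linalg.norm(d),np.degrees(np.arctan2(d[1],d[0])))
d=P["BR"]-P["BL"];yaw=np.arctan2(d[1],d[0])-np.pi/2
ex=np.array([np.cos(yaw),np.sin(yaw)]);ey=np.array([-ex[1],ex[0]])
mid=sum(P.values())[:2]/4
print("yaw",np.degrees(yaw),"mid",mid)
for n,p in[("head",(.5772,.138)),("L",(.5569,.1316)),("R",(.5663,.1567))]:
    q=np.array(p)-mid;print(n,q@ex,q@ey)
# side cam check
s=ld("side0");print(proj(s,[[.5772,.138,.165]]))
# rack in w2: crop
E
```

```text
BL [0.4963 0.0826 0.1908] [0.0004 0.0004]
BR [0.5619 0.2473 0.1884] [0.0005 0.0005]
FL [0.5057 0.0797 0.1927] [0.0002 0.0002]
FR [0.5704 0.2439 0.1903] [0.0005 0.0005]
0.17728640615062616 68.30265591412355
0.176496454766752 68.49147059836838
yaw -21.69734408587646 mid [0.5335478 0.1633378]
head 0.04992690498185995 -0.007404226989873745
L 0.0334312694697239 -0.02085576998875533
R 0.032885714188161025 0.005941102392826084
[[325.15642199 187.49319625]]
```

Panel yaw is −21.6°, the stud is at panel y ≈ −7.4 mm, and the heights check out. On to the rack.

```bash
python3 -m pendant '[[-0.019,-0.0324,0,0,0,0],[-0.019,-0.0324,0,0,0,0],[-0.019,-0.0324,0,0,0,0],[-0.019,-0.0324,0,0,0,0],[-0.019,-0.0324,0,0,0,0]]';python3 -m pendant '[[-0.019,-0.0324,0,0,0,0],[0,0,0,0,0,0],[0,0,0,0,0,0]]'
cat > snap.py <<'E'
import sys
from h import *
n=sys.argv[1]
c=arm.calibration("wrist");json.dump({k:np.array(v).tolist() for k,v in c.items()},open(n+".json","w"))
cv2.imwrite(f"pics/{n}.png",arm.grab_frame("wrist")[:,:,::-1])
E
python3 snap.py w3
python3 -m pendant '[[-0.019,-0.0324,0.01,0,0,0],[-0.019,-0.0324,0.01,0,0,0],[0,0,0,0,0,0],[0,0,0,0,0,0]]'
python3 snap.py w4
python3 - <<'E'
from h import *
r=np.array([.542,-.22,.06])
t=[]
for n in("w3","w4"):
    p=proj(ld(n),[r])[0];print(n,p)
    x,y=int(np.clip(p[0]-100,0,440)),int(np.clip(p[1]-120,0,230));print(x,y)
    t.append(cv2.resize(cv2.imread(f"pics/{n}.png")[y:y+250,x:x+200],(400,500),interpolation=cv2.INTER_CUBIC))
cv2.imwrite("pics/z4.png",np.hstack(t))
E
```

```text
time: 2.25
ee_pos: [0.5326, -0.0604, 0.3805]
eef_rot: [0.228, 0.974, 0.0, -0.0]
contact_force: [1.6, 1.2, 0.1]
gripper_width: 0.998
finger_force: 0.0
time: 2.5
ee_pos: [0.5351, -0.0984, 0.3803]
eef_rot: [0.23, 0.973, -0.0, -0.0]
contact_force: [-0.2, 0.9, -0.8]
gripper_width: 1.004
finger_force: 0.0
time: 2.88
ee_pos: [0.54, -0.1725, 0.3598]
eef_rot: [0.23, 0.973, -0.0, -0.001]
contact_force: [-0.3, 1.1, 0.7]
gripper_width: 1.001
finger_force: 0.0
w3 [213.2047813  261.53485389]
113 141
w4 [274.97768423 230.36610984]
174 110
```

View pics/z4.png

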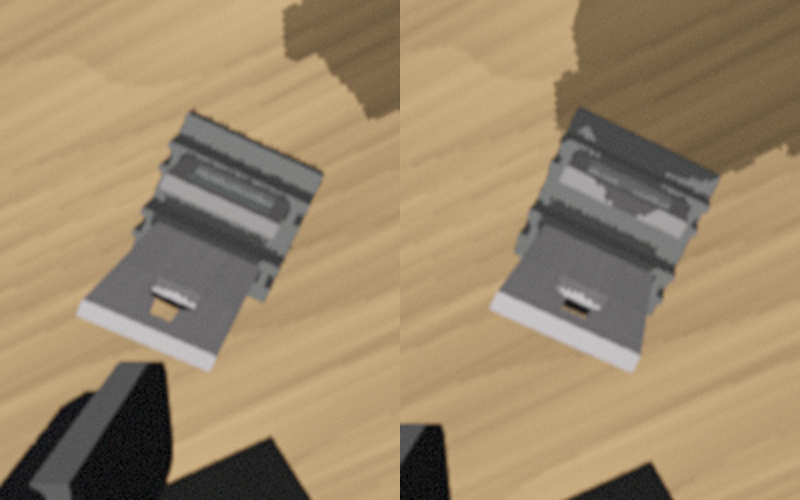

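The plate's top strip shows in both views, with corners near (156,290)/(220,317) in w3 and (222,256)/(293,287) in w4. I'll triangulate and refine on the known-height plane.

```bash
python3 - <<'E'
from h import *
a,b=ld("w3"),ld("w4")
P={}
for n,u,v in[("BL",(156,289.5),(222.5,256)),("BR",(220,317),(293,287)),("FL",(152,299),(219.5,265)),("FR",(218,327),(290.5,296.5))]:
    x,r=tri([(a,u),(b,v)]);P[n]=x;print(n,x.round(4),np.round(r,4),onz(a,u,.128).round(4),onz(b,v,.128).round(4))
for f in (lambda n:P[n],):
    m=sum(P.values())/4
    d=P["BR"]-P["BL"]+P["FR"]-P["FL"];ps=np.degrees(np.arctan2(d[1],d[0]));print("centre",m,"width",np.linalg.norm(d)/2,"yaw y-axis",ps)
s=arm.get_state();R=Rn.from_quat(s["eef_rot"]).as_matrix();print(s["ee_pos"],"tool y yaw",np.degrees(np.arctan2(R[1,1],R[0,1])))
print("delta in tool",R.T@(m-s["ee_pos"]))
E
```

```text
BL [ 0.5312 -0.2544  0.1171] [0.0001 0.0001] [ 0.529  -0.2482  0.128 ] [ 0.5292 -0.2504  0.128 ]
BR [ 0.576  -0.2148  0.1254] [0.0005 0.0005] [ 0.5745 -0.2135  0.128 ] [ 0.5756 -0.2142  0.128 ]
FL [ 0.5348 -0.2566  0.1269] [0.0001 0.0001] [ 0.5347 -0.256   0.128 ] [ 0.5344 -0.2562  0.128 ]
FR [ 0.5816 -0.2195  0.1287] [0.0001 0.0001] [ 0.5819 -0.2199  0.128 ] [ 0.5818 -0.2197  0.128 ]
centre [ 0.55589307 -0.23634817  0.12449027] width 0.05996117550104208 yaw y-axis 39.94192412192332
[ 0.54022336 -0.17132279  0.36020214] tool y yaw 63.52225101011176
delta in tool [-0.04325208 -0.05129954  0.23565131]
```

```bash
python3 -m pendant '[[0,0,0,0,0,6.4],[0,0,0,0,0,6.4],[0,0,0,0,0,6.4],[0,0,0,0,0,6.3],[0,0,0,0,0,0]]';python3 -m pendant '[[-0.0198,-0.0092,0.03,0,0,0],[-0.0198,-0.0092,0.03,0,0,0],[-0.0198,-0.0092,0.03,0,0,0],[0,0,0,0,0,0],[0,0,0,0,0,0]]'
python3 snap.py w5
python3 - <<'E'
from h import *
c=ld("w5")
m=np.array([.5551,-.2348]);ys=np.radians(38);ey=np.array([np.cos(ys),np.sin(ys)])
print(proj(c,[[*(m+ey*.03),.128],[*(m-ey*.03),.128]]))
E
```

```text
time: 3.35
ee_pos: [0.5404, -0.1704, 0.3608]
eef_rot: [0.44, 0.898, 0.0, -0.0]
contact_force: [0.1, 0.5, -0.1]
gripper_width: 1.0
finger_force: 0.0
time: 3.77
ee_pos: [0.5544, -0.2359, 0.2692]
eef_rot: [0.437, 0.899, -0.0, -0.001]
contact_force: [-0.8, -0.1, 1.3]
gripper_width: 1.001
finger_force: 0.0
[[379.3296362  264.52402454]
 [267.3564986  264.00546699]]
```

View pics/w5.png

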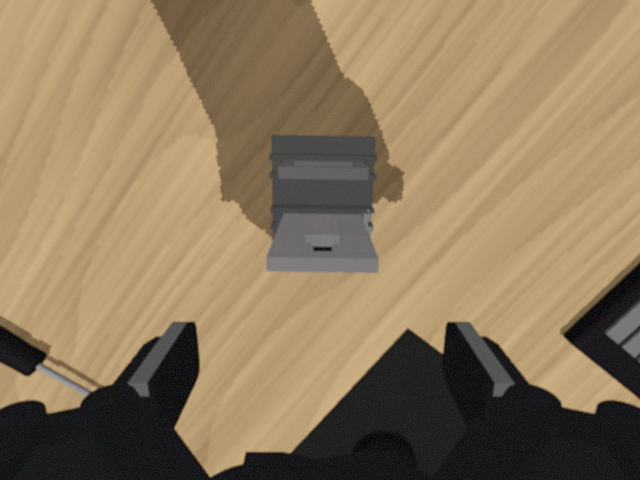

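Tool and plate are aligned (strip (267–378, 258–271), centred between the fingers). Descend and grip.

```bash
python3 -m pendant '[[0.0004,0.001,0.037,0,0,0],[0,0,0.037,0,0,0],[0,0,0.028,0,0,0],[0,0,0.01,0,0,0],[0,0,0,0,0,0]]';python3 -m pendant '[[0,0,0,0,0,0],[0,0,0,0,0,0],[0,0,0,0,0,0],[0,0,0,0,0,0],[0,0,0,0,0,0]]' 0 40;python3 -m pendant '[[0,0,0,0,0,0],[0,0,0,0,0,0],[0,0,0,0,0,0],[0,0,0,0,0,0],[0,0,0,0,0,0]]'
```

```text
time: 4.23
ee_pos: [0.555, -0.2343, 0.158]
eef_rot: [0.438, 0.899, 0.0, -0.001]
contact_force: [1.0, 0.5, 0.2]
gripper_width: 1.0
finger_force: 0.0
time: 4.65
ee_pos: [0.556, -0.2361, 0.1611]
eef_rot: [0.439, 0.899, 0.0, 0.002]
contact_force: [-0.3, -0.5, 8.0]
gripper_width: 0.69
finger_force: 41.4
time: 5.07
ee_pos: [0.556, -0.2361, 0.1611]
eef_rot: [0.439, 0.899, 0.0, 0.002]
contact_force: [-0.8, -0.4, 7.3]
gripper_width: 0.693
finger_force: 41.4
```

Gripped. The closing pads lifted the arm 3 mm, so TCP is about 93 mm above the plate centre. Lift, turn 30.4° and carry.

```bash
python3 -m pendant '[[0,0,-0.01,0,0,0],[0,0,-0.02,0,0,0],[0,0,-0.04,0,0,0],[0,0,-0.04,0,0,0],[0,0,-0.02,0,0,0]]';python3 -m pendant '[[0,0,0,0,0,-6.1],[0,0,0,0,0,-6.1],[0,0,0,0,0,-6.1],[0,0,0,0,0,-6.1],[0,0,0,0,0,-6.0]]';python3 -m pendant '[[0.0069,0.0355,0,0,0,0],[0.0069,0.0355,0,0,0,0],[0.0069,0.0355,0,0,0,0],[0.0069,0.0355,0,0,0,0],[0.0069,0.0355,0,0,0,0]]';python3 -m pendant '[[0.0069,0.0355,0,0,0,0],[0.0069,0.0355,0,0,0,0],[0.0069,0.0355,0,0,0,0],[0.0069,0.0355,0,0,0,0],[0.0069,0.0355,0,0,0,0]]'
python3 -m pendant '[[0,0,0,0,0,0],[0,0,0,0,0,0]]'
cat > pan.py <<'E'
from h import *
yaw=np.radians(-21.6);M=np.array([.5335,.1633])
ex=np.array([np.cos(yaw),np.sin(yaw)]);ey=np.array([-ex[1],ex[0]])
def where(s):
    q=s["ee_pos"][:2]-M;R=Rn.from_quat(s["eef_rot"]).as_matrix()
    f=s["contact_force"];return np.round([q@ex*1e3,q@ey*1e3,s["ee_pos"][2]*1e3],1),"yawerr",round(np.degrees(np.arctan2(R[1,1],R[0,1]))-68.4,2),"tilt",np.degrees(R[:2,2]).round(2),"Fpanel",np.round([f[:2]@ex,f[:2]@ey,f[2]],1)
print(*where(arm.get_state()))
E
python3 pan.py; python3 snap.py w6
python3 - <<'E'
from h import *
c=arm.calibration("top");json.dump({k:np.array(v).tolist() for k,v in c.items()},open("top1.json","w"))
w=cv2.imread("pics/w6.png");w=cv2.resize(w,(400,300))
s=arm.grab_frame("side")[:,:,::-1];cv2.imwrite("pics/side1.png",s)
b=cv2.resize(s[110:290,260:380],(400,600),interpolation=cv2.INTER_CUBIC)
cv2.imwrite("pics/z6.png",np.hstack([np.vstack([w,w*0]),b]))
E
```

```text
time: 5.48
ee_pos: [0.5556, -0.2365, 0.2949]
eef_rot: [0.439, 0.898, 0.0, 0.003]
contact_force: [-0.1, -0.4, -1.0]
gripper_width: 0.7
finger_force: 44.2
time: 5.9
ee_pos: [0.555, -0.2359, 0.2907]
eef_rot: [0.185, 0.983, -0.0, 0.001]
contact_force: [0.9, -1.0, -1.6]
gripper_width: 0.695
finger_force: 44.1
time: 6.32
ee_pos: [0.5885, -0.0566, 0.2907]
eef_rot: [0.188, 0.982, 0.0, 0.001]
contact_force: [1.7, 1.0, -1.8]
gripper_width: 0.692
finger_force: 44.1
time: 6.73
ee_pos: [0.622, 0.1213, 0.2908]
eef_rot: [0.188, 0.982, 0.0, 0.001]
contact_force: [0.5, -0.2, -1.6]
gripper_width: 0.697
finger_force: 44.1
time: 6.9
ee_pos: [0.6218, 0.122, 0.2901]
eef_rot: [0.186, 0.983, 0.0, 0.001]
contact_force: [0.2, -1.8, -2.2]
gripper_width: 0.698
finger_force: 44.3
[ 97.3  -5.9 290.1] yawerr 0.13 tilt [0.07 0.03] Fpanel [ 0.9 -1.5 -2.2]
```

View pics/z6.png

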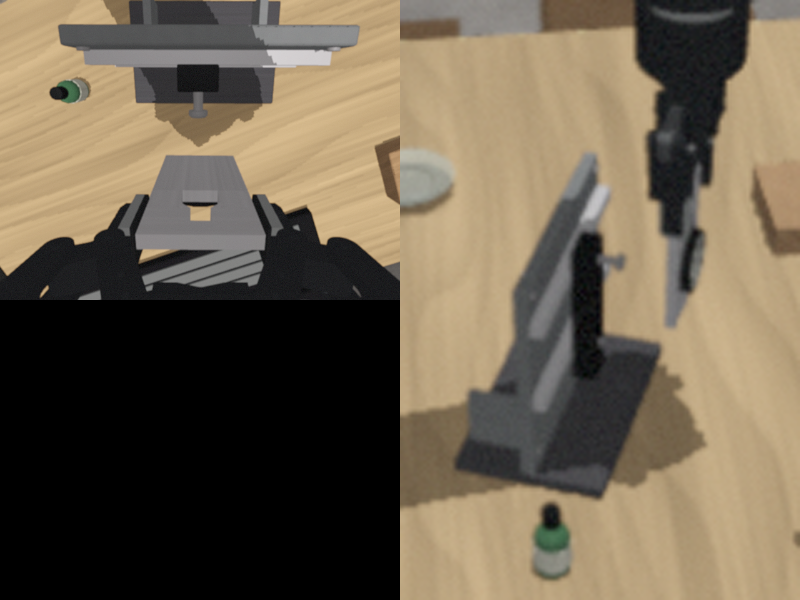

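Wrist view: the stud head is centred at about (198,113) in the half-size image and the plate hangs upright, nearly in line with it. I'll measure the in-hand pose by PnP from the bare face's edges.

```bash
python3 - <<'E'
from h import *
g=cv2.GaussianBlur(cv2.cvtColor(cv2.imread("pics/w6.png"),cv2.COLOR_BGR2GRAY),(3,3),0).astype(int)
for x in(285,355):
    d=np.diff(g[:,x]);print("col",x,[(i,int(d[i]),) for i in range(235,420) if abs(d[i])>9])
for y in(260,270,280,300,372,388,394):
    d=np.diff(g[y]);print("row",y,[(i,int(d[i])) for i in range(190,450) if abs(d[i])>13])
E
```

```text
col 285 [(246, -10), (247, -20), (248, -21), (249, -12), (398, -19), (399, -32), (400, -33), (401, -20)]
col 355 [(247, -14), (248, -19), (249, -14), (413, -10), (414, -22), (415, -29), (416, -13), (417, 11), (418, 23), (419, 22)]
row 260 [(259, -16), (260, -22), (261, -17), (376, 18), (377, 22), (378, 15)]
row 270 [(255, -14), (256, -22), (257, -18), (380, 17), (381, 21), (382, 16)]
row 280 [(252, -21), (253, -17), (385, 20), (386, 17)]
row 300 [(244, -18), (245, -15), (393, 14)]
row 372 [(197, 25), (198, 25), (199, 14), (206, -21), (207, -27), (208, -19), (215, 25), (216, 32), (217, 24), (422, -23), (423, -31), (424, -24), (432, 19), (433, 26), (434, 20), (441, -14), (442, -23), (443, -23), (444, -15)]
row 388 [(215, 22), (216, 39), (217, 32), (422, -17), (423, -35), (424, -36), (425, -16)]
row 394 [(215, 14), (216, 36), (217, 37), (218, 20), (422, -29), (423, -36), (424, -25)]
```

```bash
python3 - <<'E'
from h import *
from pan import *
c=ld("w6")
# plate frame: x out of face, y, z ; image left is -panel y
obj=np.array([[-4,-30,-60],[-4,30,-60],[4,-30,60],[4,30,60]],float)/1e3
img=np.array([[265,248.8],[372.9,248.8],[216.8,400],[423.7,400]])
ok,rv,tv=cv2.solvePnP(obj,img,K(c),np.array(c["dist"],float))
R=np.array(c["R"]).T;Rw=R@cv2.Rodrigues(rv)[0];pw=R@(tv[:,0]-np.array(c["t"]))
print("reproj",np.abs(cv2.projectPoints(obj,rv,tv,K(c),np.array(c["dist"],float))[0][:,0]-img).max())
q=pw[:2]-M;print("plate centre panel mm",q@ex*1e3,q@ey*1e3,pw[2]*1e3)
print("plate x-axis yaw",np.degrees(np.arctan2(Rw[1,0],Rw[0,0])),"z axis",Rw[:,2]@np.array([[*ex,0],[*ey,0],[0,0,1]]).T)
# stud head on this view
print("pred head centre px",proj(c,[[*(M+ex*.050-ey*.0074),.165]]),"rear top px",proj(c,[pw+Rw@np.array([-.004,.0,.06])]))
E
```

```text
[ 98.6  -8.7 289.9] yawerr -0.1 tilt [ 0.06 -0.03] Fpanel [ 0.4 -0.3 -1.1]
reproj 0.14843385157462308
plate centre panel mm 96.10284581616315 -6.327272681902057 197.79321320419882
plate x-axis yaw -21.59590683454827 z axis [7.39189248e-04 4.65514958e-03 9.99988892e-01]
pred head centre px [[317.58931976 180.25242436]] rear top px [[320.5814945  376.16526133]]
```

```bash
python3 -m pendant '[[0,0,0.03,0,0,0],[0,0,0.0265,0,0,0],[0,0,0,0,0,0],[0,0,0,0,0,0],[0,0,0,0,0,0]]' >/dev/null; for i in 1 2 3 4; do python3 pan.py; python3 -m pendant '[[0,0,0,0,0,0]]'>/dev/null; done; python3 snap.py w7; python3 - <<'E'
from h import *
g=cv2.GaussianBlur(cv2.cvtColor(cv2.imread("pics/w7.png"),cv2.COLOR_BGR2GRAY),(3,3),0).astype(int)
for x in(285,355):
    d=np.diff(g[:,x]);print("col",x,[(i,int(d[i]),) for i in range(235,420) if abs(d[i])>9])
for y in(270,372,388):
    d=np.diff(g[y]);print("row",y,[(i,int(d[i])) for i in range(190,450) if abs(d[i])>13])
im=cv2.imread("pics/w7.png");cv2.imwrite("pics/z7.png",im)
E
```

```text
[ 99.2  -8.5 234. ] yawerr -0.14 tilt [0.09 0.01] Fpanel [-0.1  0.2 -0.6]
[ 99.2  -8.1 234.2] yawerr -0.11 tilt [0.14 0.03] Fpanel [ 0.1  0.3 -2. ]
[ 98.9  -8.  233.8] yawerr -0.1 tilt [0.12 0.03] Fpanel [ 0.3 -0.3 -2. ]
[ 98.6  -8.  233.3] yawerr -0.08 tilt [0.08 0.02] Fpanel [ 0.1  0.2 -1.1]
col 285 [(240, 17), (241, 17), (242, 11), (247, -16), (248, -18), (398, 14), (399, 11)]
col 355 [(236, 16), (237, 22), (238, 17), (247, -15), (248, -20), (249, -14), (397, 10), (398, 17), (399, 13), (410, -17), (411, -23), (412, -17), (416, -15), (417, -28), (418, -33), (419, -22)]
row 270 [(255, -14), (256, -23), (257, -18), (380, 15), (381, 20), (382, 14)]
row 372 [(197, 25), (198, 27), (199, 16), (206, -21), (207, -29), (208, -19), (215, 27), (216, 33), (217, 24), (422, -23), (423, -33), (424, -27), (432, 19), (433, 28), (434, 22), (441, -15), (442, -25), (443, -26), (444, -15)]
row 388 [(215, 25), (216, 43), (217, 33), (422, -19), (423, -37), (424, -37), (425, -17)]
```

View pics/z7.png

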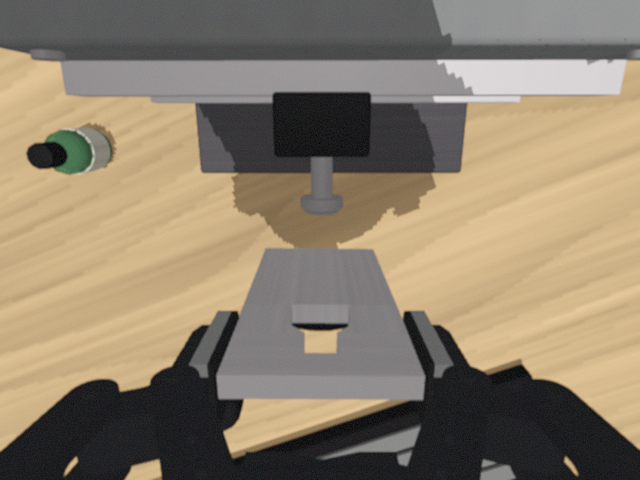

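Stud centre x≈321.6 px, plate and keyhole centre x≈320.2 px, so I need about +0.6 mm in y. The height is right. Advance toward the head.

```bash
python3 -m pendant '[[0.015,0.0006,0,0,0,0],[0.015,0,0,0,0,0],[0.005,0,0,0,0,0],[0,0,0,0,0,0],[0,0,0,0,0,0]]' >/dev/null; python3 pan.py; python3 -m pendant '[[0.003,0,0,0,0,0],[0.003,0,0,0,0,0],[0.003,0,0,0,0,0],[0,0,0,0,0,0]]'>/dev/null; python3 pan.py;  python3 -m pendant '[[0.003,0,0,0,0,0],[0.003,0,0,0,0,0],[0,0,0,0,0,0]]'>/dev/null; python3 pan.py
```

```text
[ 63.8  -7.3 232.5] yawerr -0.06 tilt [ 0.04 -0.  ] Fpanel [ 0.9 -1.1 -1.1]
[ 53.9  -7.4 232.1] yawerr -0.06 tilt [-0.02  0.  ] Fpanel [-0.1  1.2 -2.2]
[ 47.8  -7.3 232.2] yawerr -0.06 tilt [-0.02  0.  ] Fpanel [-0.8 -0.  -1.5]
```

No contact so far and the head is inside the keyhole. Continue gently until the plate touches the bracket.

```bash
for r in 1; do python3 -m pendant '[[0.002,0,-0.0006,0,0,0],[0.002,0,0,0,0,0],[0,0,0,0,0,0]]'>/dev/null; python3 pan.py;  python3 -m pendant '[[0.0015,0,0,0,0,0],[0.0015,0,0,0,0,0],[0,0,0,0,0,0]]'>/dev/null; python3 pan.py; python3 -m pendant '[[0.001,0,0,0,0,0],[0,0,0,0,0,0]]'>/dev/null; python3 pan.py; done
```

```text
[ 44.   -7.3 232.8] yawerr -0.06 tilt [-0.01  0.01] Fpanel [-0.1 -1.1 -1. ]
[ 41.   -7.4 232.8] yawerr -0.07 tilt [-0.01  0.  ] Fpanel [-0.1  0.7 -2.1]
[ 40.2  -7.4 232.8] yawerr -0.07 tilt [-0.01 -0.  ] Fpanel [ 0.   0.1 -2.7]
```

```bash
for r in 1; do python3 -m pendant '[[0.001,0,0,0,0,0],[0,0,0,0,0,0]]'>/dev/null; python3 pan.py;  python3 -m pendant '[[0.001,0,0,0,0,0],[0,0,0,0,0,0]]'>/dev/null; python3 pan.py; python3 -m pendant '[[0.001,0,0,0,0,0],[0,0,0,0,0,0]]'>/dev/null; python3 pan.py; done
```

```text
[ 39.7  -7.4 232.9] yawerr -0.08 tilt [ 0.05 -0.01] Fpanel [ 2.8  0.4 -3.1]
[ 39.4  -7.5 233. ] yawerr -0.1 tilt [ 0.14 -0.02] Fpanel [ 9.6  1.2 -6.1]
[ 39.1  -7.5 233.1] yawerr -0.12 tilt [ 0.23 -0.03] Fpanel [14.2  1.2 -9.8]
```

Bracket contact felt at 14 N. Back off 2.5 mm, then slide down.

```bash
python3 -m pendant '[[-0.0025,0,0,0,0,0],[0,0,0,0,0,0]]'>/dev/null; python3 pan.py; python3 -m pendant '[[0,0,0.002,0,0,0],[0,0,0.002,0,0,0],[0,0,0.002,0,0,0],[0,0,0,0,0,0]]'>/dev/null; python3 pan.py;  python3 -m pendant '[[0,0,0.002,0,0,0],[0,0,0.002,0,0,0],[0,0,0,0,0,0]]'>/dev/null; python3 pan.py; python3 -m pendant '[[0,0,0.0015,0,0,0],[0,0,0.0015,0,0,0],[0,0,0,0,0,0]]'>/dev/null; python3 pan.py
```

```text
[ 40.1  -7.5 232.7] yawerr -0.1 tilt [-0.01 -0.01] Fpanel [ 0.6  0.5 -1.4]
[ 39.7  -7.4 226.4] yawerr -0.07 tilt [-0.01 -0.01] Fpanel [ 2.   0.4 -2.6]
[ 39.8  -7.4 222.4] yawerr -0.07 tilt [-0.01 -0.01] Fpanel [ 1.9  0.6 -1.6]
[ 39.7  -7.4 219.5] yawerr -0.07 tilt [-0.02 -0.01] Fpanel [ 2.5  0.5 -3. ]
```

```bash
python3 -m pendant '[[-0.0003,0,0.0015,0,0,0],[0,0,0.0015,0,0,0],[0,0,0,0,0,0]]'>/dev/null; python3 pan.py; python3 -m pendant '[[0,0,0.001,0,0,0],[0,0,0.001,0,0,0],[0,0,0,0,0,0]]'>/dev/null; python3 pan.py;  python3 -m pendant '[[0,0,0.001,0,0,0],[0,0,0,0,0,0]]'>/dev/null; python3 pan.py; python3 -m pendant '[[0,0,0.001,0,0,0],[0,0,0,0,0,0]]'>/dev/null; python3 pan.py
```

```text
[ 40.   -7.5 216.4] yawerr -0.07 tilt [-0.03 -0.01] Fpanel [-0.2 -0.2 -2.3]
[ 40.   -7.4 214.6] yawerr -0.07 tilt [-0.02 -0.01] Fpanel [ 0.1 -0.4 -1.6]
[ 40.1  -7.5 213.7] yawerr -0.07 tilt [-0.01 -0.  ] Fpanel [ 1.  -0.4 -1.9]
[ 40.2  -7.4 213.2] yawerr -0.08 tilt [0.01 0.01] Fpanel [-3.4 -1.9  6.4]
```

Home contact felt at z = 213 (expected 212.7). Nudge flat against the bracket and open.

```bash
python3 -m pendant '[[0.0007,0,0,0,0,0],[0,0,0,0,0,0]]'>/dev/null; python3 pan.py; python3 -m pendant '[[0,0,0,0,0,0]]' 76 20; python3 -m pendant '[[0,0,0,0,0,0],[0,0,0,0,0,0],[0,0,0,0,0,0],[0,0,0,0,0,0]]';python3 pan.py; python3 snap.py w8; python3 - <<'E'
from h import *
from pan import *
cv2.imwrite("pics/side8.png",arm.grab_frame("side")[:,:,::-1])
g=cv2.GaussianBlur(cv2.cvtColor(cv2.imread("pics/w8.png"),cv2.COLOR_BGR2GRAY),(3,3),0).astype(int)
for x in(250,285,355,390):
    d=np.diff(g[:,x]);print("col",x,[(i,int(d[i]),) for i in range(200,430) if abs(d[i])>8])
for y in(375,388,394):
    d=np.diff(g[y]);print("row",y,[(i,int(d[i])) for i in range(160,480) if abs(d[i])>13])
C=lambda z:[*(M+ex*(.038+z[0])+ey*(-.0074+z[1])),.12+z[2]]
print("expected top rear L/R, front L/R",proj(ld("w8"),[C((-.004,-.03,.06)),C((-.004,.03,.06)),C((.004,-.03,.06)),C((.004,.03,.06))]).round(1).tolist())
E
```

```text
[ 39.9  -7.4 213.3] yawerr -0.09 tilt [0.07 0.01] Fpanel [ 1.7 -1.9  5.4]
time: 12.05
ee_pos: [0.5675, 0.1419, 0.2129]
eef_rot: [0.188, 0.982, 0.0, 0.0]
contact_force: [0.2, 0.1, 0.8]
gripper_width: 0.76
finger_force: 0.0
time: 12.38
ee_pos: [0.5674, 0.1419, 0.2127]
eef_rot: [0.188, 0.982, -0.0, -0.0]
contact_force: [-0.8, -1.2, -0.2]
gripper_width: 0.758
finger_force: 0.0
[ 39.3  -7.4 212.7] yawerr -0.07 tilt [-0.01 -0.  ] Fpanel [-0.3 -1.4 -0.2]
[ 39.4  -7.4 212.7] yawerr -0.07 tilt [-0.01 -0.  ] Fpanel [-0.4 -1.   0.4]
col 250 [(296, 10), (297, 14), (298, 9), (401, 11), (402, 10)]
col 285 [(296, -16), (297, -24), (298, -21), (299, -10), (368, 11), (369, 33), (370, 40), (371, 26), (372, 9), (401, 12), (402, 9)]
col 355 [(296, -15), (297, -24), (298, -22), (299, -11), (368, 12), (369, 34), (370, 40), (371, 26), (372, 9), (401, 14), (402, 14)]
col 390 [(296, 10), (297, 13), (298, 9), (401, 12), (402, 14), (403, 9)]
row 375 [(184, 17), (185, 31), (186, 29), (187, 14), (194, -15), (195, -31), (196, -32), (197, -14), (214, 21), (215, 39), (216, 35), (217, 17), (424, -15), (425, -29), (426, -35), (427, -26), (444, 31), (445, 34), (446, 16), (454, -28), (455, -32), (456, -19)]
row 388 [(214, 35), (215, 47), (216, 33), (425, -24), (426, -40), (427, -42), (428, -21)]
row 394 [(214, 24), (215, 48), (216, 44), (217, 18), (424, -15), (425, -37), (426, -45), (427, -29)]
expected top rear L/R, front L/R [[216.1, 375.0], [426.6, 375.0], [218.1, 398.8], [424.5, 398.8]]
```

The released plate sits where the fully-home pose predicts (top edges 215/426 px). Open more, retreat upward, and verify.

```bash
python3 -m pendant '[[0,0,0,0,0,0],[0,0,0,0,0,0],[0,0,0,0,0,0]]' 90; python3 -m pendant '[[0,0,-0.01,0,0,0],[0,0,-0.02,0,0,0],[0,0,-0.03,0,0,0],[0,0,-0.035,0,0,0],[0,0,-0.035,0,0,0]]'; python3 -m pendant '[[0,0,-0.02,0,0,0],[0,0,0,0,0,0],[0,0,0,0,0,0]]'; python3 snap.py w9;python3 - <<'E'
from h import *
from pan import *
C=lambda z:[*(M+ex*(.038+z[0])+ey*(-.0074+z[1])),.12+z[2]]
c=ld("w9");P=proj(c,[C((-.004,-.03,.06)),C((-.004,.03,.06)),C((.004,-.03,.06)),C((.004,.03,.06)),C((.0,0,.06))])
print("expected",P.round(1).tolist())
g=cv2.GaussianBlur(cv2.cvtColor(cv2.imread("pics/w9.png"),cv2.COLOR_BGR2GRAY),(3,3),0).astype(int)
y=int(P[4,1]);d=np.diff(g[y]);print("row",y,[(i,int(d[i])) for i in range(150,500) if abs(d[i])>13])
for x in (int(P[0,0]+12),int(P[1,0]-12)):
    d=np.diff(g[:,x]);print("col",x,[(i,int(d[i])) for i in range(y-60,y+60) if abs(d[i])>8])
s=cv2.cvtColor(arm.grab_frame("side"),cv2.COLOR_RGB2BGR);c=ld("side0");p=proj(c,[C((0,0,0))])[0];print("side",p)
x,y=int(p[0]),int(p[1]);a=cv2.resize(s[y-60:y+60,x-40:x+40],(400,600),interpolation=cv2.INTER_CUBIC)
w=cv2.resize(cv2.imread("pics/w9.png"),(400,300))
cv2.imwrite("pics/z9.png",np.hstack([a,np.vstack([w,w*0])]))
# corners in side view of expected plate: front face, lower edge
print("side exp crop px",((proj(c,[C((.004,y_,z_)) for y_ in(-.03,.03) for z_ in(-.06,.06)]+[C((.012,0,-.018))])-[x-40,y-60])*5).round(0).tolist())
E
```

```text
time: 12.73
ee_pos: [0.5674, 0.1419, 0.2128]
eef_rot: [0.188, 0.982, -0.0, -0.0]
contact_force: [-0.4, -0.6, -0.5]
gripper_width: 0.901
finger_force: 0.0
time: 13.15
ee_pos: [0.567, 0.1417, 0.3449]
eef_rot: [0.188, 0.982, -0.0, -0.0]
contact_force: [-0.1, -0.1, 0.5]
gripper_width: 0.898
finger_force: 0.0
time: 13.4
ee_pos: [0.5676, 0.1419, 0.3646]
eef_rot: [0.188, 0.982, 0.001, 0.001]
contact_force: [-0.8, -1.1, -0.1]
gripper_width: 0.899
finger_force: 0.0
[ 39.3  -7.5 363.3] yawerr -0.07 tilt [0.03 0.01] Fpanel [-0.2 -0.1 -0.3]
expected [[272.3, 232.6], [367.5, 232.7], [272.8, 244.8], [367.1, 244.8], [319.9, 238.7]]
row 238 [(367, 14)]
col 284 [(189, 12), (190, 20), (191, 15), (198, -13), (199, -14)]
col 355 [(189, 13), (190, 18), (191, 15), (198, -15), (199, -16), (244, 9), (245, 16), (246, 12)]
side [320.52386712 200.97420042]
side exp crop px [[194.0, 434.0], [193.0, 247.0], [226.0, 361.0], [227.0, 175.0], [226.0, 337.0]]
```

View pics/z9.png

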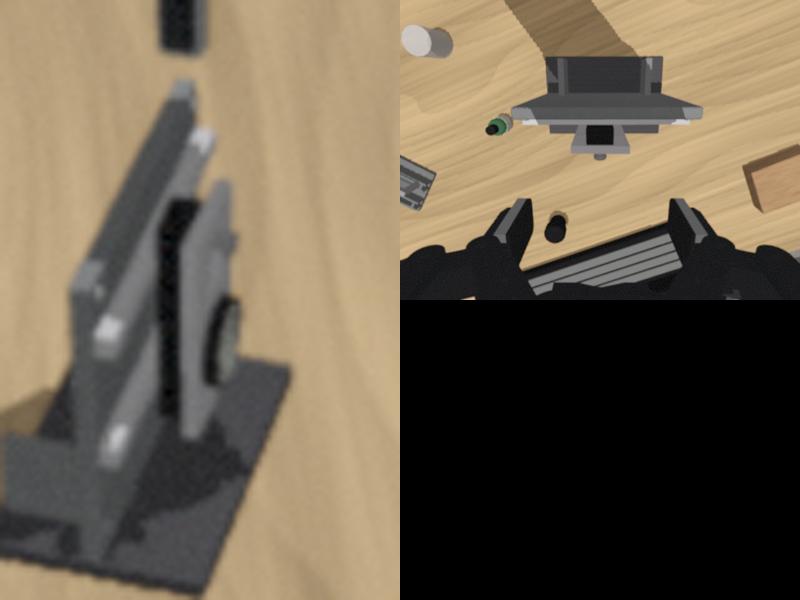

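The plate hangs upright, flat against the bracket, with the dial outwards and the stud head showing in front. Its corners match the expected (194,434) and (227,175), and the robot is clear. Handing in.

```bash
python3 -c "from rig import arm; print(arm.close_job())"
```

```text
the job is handed in; nothing more can be done
None
```

The dial plate hangs fully home on the stud, upright, flat against the bracket with the dial outwards; it was released and handed in at about 13.5 s, with the highest force I read against the stand about 17 N.

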